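# Hang the framed door on a tool cabinet's lift-off hinges

## Robot

A 6-joint arm with a two-finger parallel gripper is mounted at the origin on the work surface. World frame = base frame: x ahead of the robot, y to its left, z up, the work surface at z = 0. Lengths are in m, angles in rad, forces in N, time in s.
With the tool pointing down it reaches from about 0.425 to 0.95 m from the base axis. Payload 14.7 kg.
Tool frame: the origin (TCP) lies midway between the tips of the shut fingers; the grasp point (between the pads) lies 19 mm behind it; z points along the fingers, y is the line along which they close (so a half turn about z gives the same grasp; the last joint's range is limited). The gripper opens to 85 mm and grips with 20 to 120 N. Pads are 22 mm wide; open, the fingers measure 114 mm over their backs; the gripper's body (76 mm by 85 mm) begins 54 mm behind the grasp point. The pads swing forward as they close: fully open they stand 13 mm farther back than shut.
Start: joints at [-1.382, 0.48, 1.596, -0, 1.065, -0.047], TCP at [0.152, -0.632, 0.231] pointing down, gripper open.
Joint ranges: [-2.75, 2.75], [-0.82, 2.05], [0.23, 2.67], [-1.56, 4.7], [0.09, 2.69], [-2.92, 2.92]. Speed limits (rad/s): [1.89, 1.89, 2.39, 3.01, 3.01, 3.01].

## Interface

Orientations are given as a unit quaternion [w, x, y, z].
In Python, from cell import env gives the robot as it stands. The module is installed in compiled form; this text tells all that it offers.
- The arm moves only by the tool apply_moves, never from a script. Its arguments are lists of equal length, an entry for each row: "linear": the shift along the tool's x, y, z in cm, a list of three; "twist": the turn about the tool's z in degrees. In form: {"linear": [[x, y, z], ...], "twist": [twist, ...]}. A call has 1 to 20 rows; each row shifts and turns the commanded pose from where the row before left it, along the tool's axes as they then stand; what a row does not reach is not made up. A row lasts 1/8 s, in which the tool goes at most 62.5 mm and 10.7 degrees, less where a joint would pass 70% of its speed; a pose out of reach is approached as far as the arm can. A call is refused whole if a number of a shift passes 6.25 or a number of a turn 10.7, either way. A call with a gripper value outside its range is refused whole. "jaw" is the finger opening in cm, from 0 to 8.54, set as the call begins (left out, the last holds). The fingers move at their own pace and stop on an object; "force" is the grip in N (left out, the last holds). Time passes only in rows, so rows that do not move let the fingers close. It gives the time, the measured TCP pose, the force, the opening and the grip force at its end, in the units of the state.
- env.read_state(): the state, without advancing time (a new reading comes with each control period).
- env.camera(name): name is "scene" or "top"; returns a dict with "frame" (480x640x3 uint8, red, green, blue), "vfov" (degrees; the focal length in pixels is half the picture's height over the tangent of half this angle, whatever the lens; pixels are square), "cx", "cy" (the principal point, pixels), "dist_coeffs" ([k1, k2, p1, p2, k3] as OpenCV has them; the pictures are not rectified), "eye" and "rotation" of the camera in the world. Camera axes: x right, y up, looking along -z (the intrinsics and any distortion apply to the point x, -y, -z); pixel columns grow to the right and rows downward; lengths in m; the calibration is good to about 2 mm. A picture is of the moment at which its call begins. There is no depth.
- env.sign_off(): hands the job in; it is judged then, once.
The state is a dict: "clock": time; "joints": joint angles; "joint_vel": joint speeds; "joint_torque": joint torques, N m; "position": TCP position; "ee_rot": TCP orientation; "force": force on the tool from outside, world axes, zero at the start; "torque": the same for the moment, N m; "grip_width": opening from 0.0 (shut) to 1.0 (fully open); "grasp_force": force on a finger pad.
Only numpy, scipy, OpenCV 4.12 (cv2) and the standard library are available. Lean on these libraries where they do the work, as an engineer would, in place of code of your own. Each camera call takes 0.05 s, during which the arm holds its last target. There are 200 camera calls.

## Task

Take the little framed door out of its stand and hang it on the tool cabinet: with the door standing well open, lower both hinge knuckles gently onto the two hinge pins at once, keeping hold of it until it is fully down (do not let it drop). Then swing the door shut against the cabinet front and let go. Leave the cabinet's neighbours on the bench (hammer, offcut, tub) where they are.

Things in the scene. Friction and masses are not known exactly. Their poses are not given: they have to be found in the camera images.
- door: Loose pine-framed door, 0.26-0.46 kg, upright in the stand: 18 mm thick (x), 180 wide (y), 190 high (z), recessed panel. Origin: middle of lower edge. +x out of the outer face, +y from hinge side to free side. Mass centre near mid-width. Top rail 35 mm deep, can be pinched from above. Round knob on the outer face at (y 72, z 95) mm, 22 mm across, standing out 22 mm.
- knuckle_low (a point): Centre of the bottom mouth of the lower hinge knuckle, at door (0, -102, 20) mm; axes as the door's. Knuckle: upright steel tube 30 mm long, 17 mm outside, 11 mm bore, open at both ends, on the door's hinge side.
- knuckle_top (a point): Bottom mouth of the upper knuckle, same as the lower and exactly above it, at door (0, -102, 140) mm; axes as the door's.
- door_edge (a point): Middle of the free upright edge at the door's inner face, at door (-9, 90, 95) mm; axes as the door's.
- cabinet: Shallow open pine cabinet fixed on the bench, 250 wide (y), 235 high; carcass x = -100 to 0. Origin: on the bench under the middle of its front face (plane x = 0), which looks along +x, away from the robot. Door shut: axes parallel, origin at cabinet (12, 0, 30) mm, 3 mm gap, free edge can turn on until it touches. Opened by a: door yaw = cabinet yaw - a. Swings freely, no latch, stays where left.
- pin_low (a point): Middle of the shoulder at the foot of the lower hinge pin, cabinet (12, -102, 50) mm; axes as the cabinet's. Vertical steel pin 9 mm thick, 30 mm tall, its last 10 mm tapering to 3 mm. The hung knuckle's mouth rests on the shoulder (16 mm across, 12 mm high, on a bracket from the front).
- pin_top (a point): Shoulder of the upper pin, same as the lower and exactly above it, cabinet (12, -102, 170) mm; axes as the cabinet's. Knuckles clear the tips with the door over 30 mm above its seat; over 75 mm the lower knuckle meets the upper bracket: bring the door in sideways about 45 mm above its seat, then straight down.
- stand: Fixed wooden stand: base board 110 x 150 mm, 15 thick, four uprights to 45 mm height forming a groove 21 mm wide along its y. Origin on the bench under its middle. The door starts with its origin at stand (0, 0, 15) mm, axes parallel; lift it straight up over 30 mm to clear.
- hammer: Bystander: loose hammer lying on the bench, 260 mm long along its x.
- offcut: Bystander: loose pine offcut, 110 x 60 x 28 mm, origin under its middle.
- tub: Bystander: loose white plastic bowl, 100 mm across, 50 mm high, origin under its middle.
Things that resemble listed ones, but are neither listed nor needed, are in the scene too. Leave any blue or yellow look-alike of the door alone.

How it is judged:
By the outcome, as a careful person would: the job done as asked, in the order asked, and still so for the second after the job is handed in, with the robot touching nothing.
It also fails if it takes over 72 s, if anything falls off the work surface, if the arm or the gripper's body presses on something with over 40 N, if the wrist force passes 120 N, or if a joint passes its speed limit or range.

## Working session

There is one attempt and no reset: what is moved stays moved. The work goes in short steps, Python scripts to look and compute and a tool call to move; the robot and the scene stay as the last step left them, time stands still between calls to the robot, and variables do not carry over. Pictures are saved under pics/ and viewed, at most 10 in all, crops included, and the job is handed in when it is done.

Besides the shell and the picture viewer there is one more tool, called after "Request:" in YAML: its name, and indented under it one key for each argument. apply_moves: Moves the arm, as the interface text tells. Its arguments: {"type":"object","properties":{"linear":{"type":"array","items":{"type":"array","items":{"type":"number"}}},"twist":{"type":"array","items":{"type":"number"}},"jaw":{"type":"number"},"force":{"type":"number"}},"required":["linear","twist"]}

```bash
mkdir -p pics
cat > h.py <<'E'
import numpy as np, cv2, pickle
from scipy.spatial.transform import Rotation as R
def K(c):
    f=240/np.tan(np.radians(c['vfov'])/2); return np.array([[f,0,c['cx']],[0,f,c['cy']],[0,0,1.]])
def RT(c):
    r=np.array(c['rotation']); 
    if r.shape!=(3,3): r=R.from_quat(np.roll(r,-1)).as_matrix()
    return r,np.array(c['eye'])
F=np.diag([1,-1,-1.])
def ray(c,px):
    r,e=RT(c); u=cv2.undistortPoints(np.array(px,float).reshape(-1,1,2),K(c),np.array(c['dist_coeffs'],float)).reshape(-1,2)
    d=(r@F@np.c_[u,np.ones(len(u))].T).T; return e,d/np.linalg.norm(d,axis=1)[:,None]
def onz(c,px,z):
    e,d=ray(c,px); return e+d*((z-e[2])/d[:,2])[:,None]
def tri(c1,p1,c2,p2):
    e,d=ray(c1,[p1]); g,h=ray(c2,[p2]); A=np.c_[d[0],-h[0]]
    s=np.linalg.lstsq(A,g-e,rcond=None)[0]; a=e+s[0]*d[0]; b=g+s[1]*h[0]; return (a+b)/2,np.linalg.norm(a-b)
def proj(c,P):
    r,e=RT(c); X=(F@r.T@(np.atleast_2d(P)-e).T).T
    return cv2.projectPoints(X,np.zeros(3),np.zeros(3),K(c),np.array(c['dist_coeffs'],float))[0].reshape(-1,2)
def snap(tag):
    from cell import env
    o={}
    for n in('scene','top'):
        c=env.camera(n); o[n]=c; cv2.imwrite(f'pics/{tag}_{n}.png',c['frame'][:,:,::-1])
    pickle.dump(o,open(tag+'.pkl','wb')); return o
E
python3 - <<'E'
from h import *
o=snap('a')
for n in o:
    c=o[n]; print(n,{k:c[k] for k in c if k!='frame'})
from cell import env; print(env.read_state())
E
```

```text
scene {'vfov': 49.86736073693714, 'cx': 311.1040512420056, 'cy': 246.22032222913657, 'dist_coeffs': array([-0.00330464,  0.        ,  0.        ,  0.        ,  0.        ]), 'eye': array([1.42619579, 0.47494174, 0.99089089]), 'rotation': array([0.45880337, 0.1951487 , 0.35153096, 0.79236509])}
top {'vfov': 47.70092894448314, 'cx': 325.21038593236506, 'cy': 237.9220921977968, 'dist_coeffs': array([-0.04923477,  0.        ,  0.        ,  0.        ,  0.        ]), 'eye': array([ 0.53374308, -0.03531738,  1.55324935]), 'rotation': array([ 0.71112204,  0.02475634, -0.01756196, -0.70241309])}
{'clock': 0.1, 'joints': array([-1.38159983e+00,  4.80759284e-01,  1.59681604e+00, -1.55369781e-06,
        1.06508682e+00, -4.66202247e-02]), 'joint_vel': array([ 0.0012311 , -0.00037922, -0.00204055, -0.0019139 ,  0.0004626 ,
       -0.00034575]), 'joint_torque': array([ 1.31777542e-03, -9.52259874e+01, -4.31038105e+01, -6.44231633e-06,
        5.00125199e-03,  2.97447502e-05]), 'position': array([ 0.15180218, -0.63164785,  0.23074102]), 'ee_rot': array([-5.33336259e-04,  9.93056672e-01,  1.17635708e-01, -3.87662265e-05]), 'force': array([-0.16848257,  0.57199289,  0.25401199]), 'torque': array([ 0.01432177, -0.07968707, -0.02281622]), 'grasp_force': 0.0, 'grip_width': 0.9977493428584592}
```

View pics/a_scene.png

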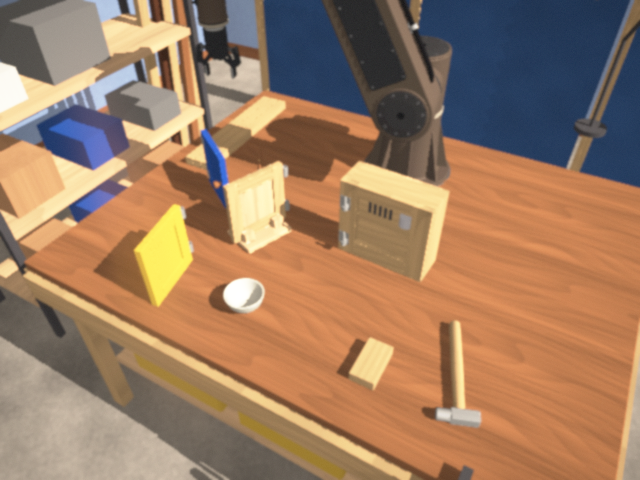

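View pics/a_top.png

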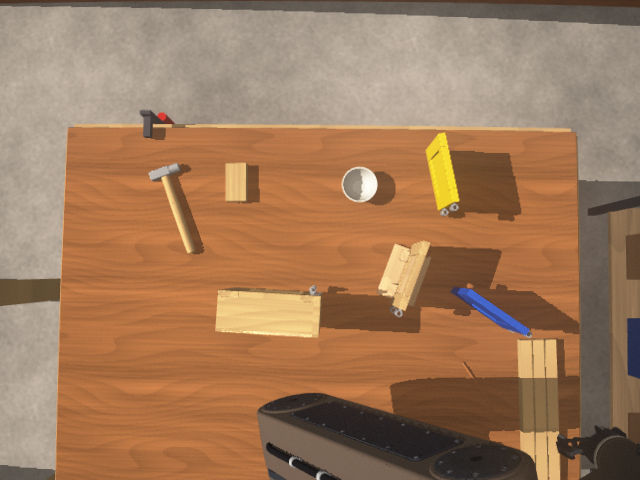

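The scene view shows the pine door at (258,205) with its knuckles at (287,170) and (287,205), and the cabinet at (395,220) with pins near (345,203) and (343,238). In the top view the door's top runs from (398,312) to (425,242). The cabinet top is centred at (268,313), with its pin at (313,290).

Run:
```python
from h import *
o=pickle.load(open('a.pkl','rb'))
def crop(n,x,y,w,h,s):
    im=o[n]['frame'][y:y+h,x:x+w,::-1]; im=cv2.resize(im,None,fx=s,fy=s,interpolation=cv2.INTER_CUBIC)
    for i in range(0,w,10):
        cv2.line(im,(i*s,0),(i*s,6 if i%50 else 14),(0,0,255),1)
        if i%20==0: cv2.putText(im,str(x+i),(i*s,24),0,.38,(0,0,255),1)
    for i in range(0,h,10):
        cv2.line(im,(0,i*s),(8,i*s),(0,0,255),1)
        if i%20==0:cv2.putText(im,str(y+i),(10,i*s+4),0,.38,(0,0,255),1)
    return im
cv2.imwrite('pics/c1.png',np.hstack([crop('scene',222,155,75,100,5),crop('scene',335,160,80,100,5)]))
cv2.imwrite('pics/c2.png',np.hstack([crop('top',375,230,60,95,6),crop('top',285,270,70,95,6)]))
```

```text
(no output)
```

View pics/c1.png

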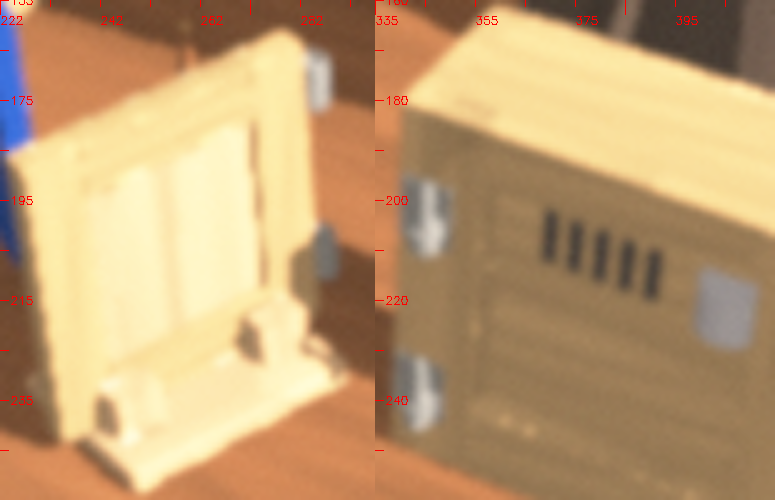

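View pics/c2.png

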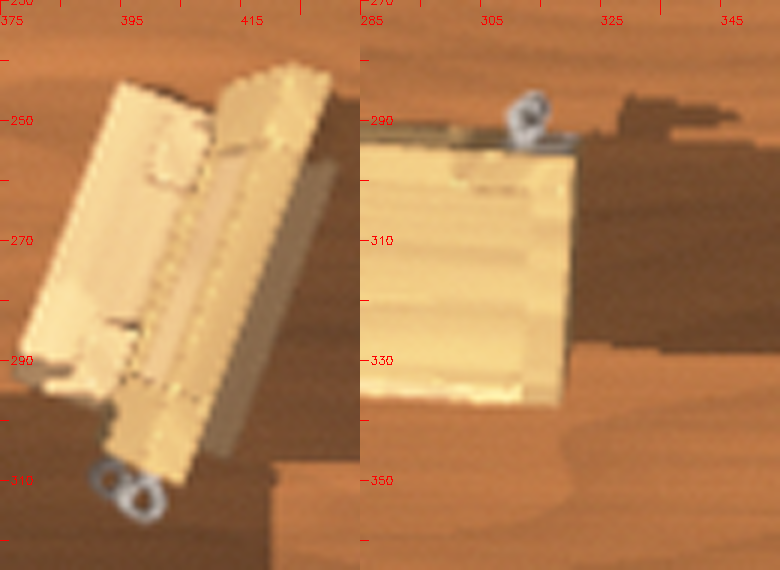

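The crops show the door's top corners, knuckle mouths and pins sharply enough to fit poses. In the top view, the door's outer edge runs (405.8,311.2)–(430.2,242.5), the upper knuckle is at (398.8,313) and the cabinet's front right corner is at (320.5,295.5).

```bash
cat >> h.py <<'E'
from scipy.optimize import least_squares
def place(p,P):
    P=np.array(P,float)/1000; c,s=np.cos(p[2]),np.sin(p[2])
    return np.c_[p[0]+c*P[:,0]-s*P[:,1],p[1]+s*P[:,0]+c*P[:,1],p[3]+P[:,2]]
def fit(o,obs,p0,freez=True,loss='soft_l1'):
    def f(q):
        p=q if freez else np.r_[q,p0[3]]
        return np.concatenate([(proj(o[n],place(p,[P]))[0]-np.array(u)) for n,P,u in obs])
    r=least_squares(f,p0 if freez else p0[:3],loss=loss); return r.x,f(r.x).reshape(-1,2)
E
python3 - <<'E'
from h import *
o=pickle.load(open('a.pkl','rb')); S,T='scene','top'
door=[(T,(0,-102,170),(398.8,313)),(T,(9,-90,190),(405.8,311.2)),(T,(9,90,190),(430.2,242.5)),(T,(-9,90,190),(423.5,240.3)),
(S,(0,-102,155),(285.8,171.4)),(S,(0,-102,35),(287.2,205)),(S,(9,90,190),(224,186.4)),(S,(9,-90,190),(281,161.4))]
cab=[(T,(0,-125,235),(320.5,295.5)),(T,(-100,-125,235),(318.3,337.2)),(T,(0,125,235),(217,290)),(T,(-100,125,235),(216,333)),
(S,(0,-125,235),(340.6,181)),(S,(12,-102,200),(346,196.4)),(S,(12,-102,80),(345,231.4)),(S,(0,125,235),(441,208))]
for nm,ob,p0,z in(('door',door,[.6,-.2,-1.9,.015],.015),('cab',cab,[.4,.1,0,0],0)):
    for fz in(True,False):
        p0[3]=z
        x,r=fit(o,ob,p0,fz); print(nm,np.round(x,4),np.degrees(x[2]).round(2)); print(r.round(1).tolist())
    globals()['p_'+nm]=np.r_[x,z]
print(tri(o[T],(430.2,242.5),o[S],(224,186.4)), tri(o[T],(398.8,313),o[S],(285.8,165.6)))
print(tri(o[T],(320.5,295.5),o[S],(340.6,181)))
pickle.dump((p_door,p_cab),open('p.pkl','wb'))
def draw(n,segs,x,y,w,h,s):
    im=cv2.resize(o[n]['frame'][y:y+h,x:x+w,::-1],None,fx=s,fy=s,interpolation=cv2.INTER_CUBIC)
    for p,L,col in segs:
        q=((proj(o[n],place(p,L))-[x,y]+.5)*s).astype(int); cv2.polylines(im,[q.reshape(-1,1,2)],False,col,1)
    return im
circ=lambda x,y,z,r:[(x+r*np.cos(a),y+r*np.sin(a),z) for a in np.linspace(0,6.3,20)]
R_,G,B=(0,0,255),(0,255,0),(255,0,0)
segs=[(p_door,[(9,-90,190),(9,90,190),(-9,90,190),(-9,-90,190),(9,-90,190)],R_),(p_door,[(-9,90,190),(-9,90,0)],R_)]
segs+=[(p_door,circ(0,-102,z,8.5),G) for z in(20,50,140,170)]
segs+=[(p_cab,[(0,-125,235),(0,125,235),(-100,125,235),(-100,-125,235),(0,-125,235),(0,-125,0)],R_)]
segs+=[(p_cab,circ(12,-102,z,8),G) for z in(50,170)]+[(p_cab,[(12,-102,z),(12,-102,z+30)],B) for z in (50,170)]
segs+=[(np.r_[p_door[:3],0],[(55,-75,15),(55,75,15),(-55,75,15),(-55,-75,15)],B)]
a=np.hstack([draw(S,segs,222,155,75,100,4),draw(S,segs,335,160,112,100,4)]);b=np.hstack([draw(T,segs,375,230,62,95,4),draw(T,segs,213,270,115,70,4) if 0 else draw(T,segs,213,250,125,95,4)])
cv2.imwrite('pics/ov.png',np.vstack([a[:300],b[:, :a.shape[1]]] if b.shape[1]>=a.shape[1] else [a[:300,:b.shape[1]],b])[:600,:800])
E
```

```text
door [ 0.523  -0.2413 -1.9297  0.0131] -110.57
[[-1.0, 0.7], [-1.8, -0.1], [-0.5, 0.9], [-0.6, 0.5], [-1.5, 0.1], [-0.9, 0.4], [-1.5, -0.3], [-2.7, -0.3]]
door [ 0.5235 -0.2405 -1.9339] -110.81
[[-1.3, 0.5], [-2.2, -0.3], [-0.6, 0.7], [-0.6, 0.2], [-1.3, -0.2], [-0.7, 0.1], [-1.6, -0.8], [-2.5, -0.7]]
cab [ 0.4751  0.1166 -0.0178  0.0012] -1.02
[[-1.4, 0.1], [-0.5, -0.0], [-0.8, 2.2], [-1.5, 0.7], [-1.0, -1.4], [-1.0, -0.3], [-1.4, 0.6], [-7.0, 3.1]]
cab [ 0.4748  0.1164 -0.0189] -1.08
[[-1.3, 0.2], [-0.5, 0.1], [-0.7, 2.3], [-1.3, 0.7], [-0.9, -1.1], [-1.0, -0.0], [-1.4, 0.8], [-7.1, 3.4]]
(array([ 0.60450975, -0.28006034,  0.20307293]), np.float64(0.006216613697390912)) (array([ 0.42771771, -0.20389966,  0.18845681]), np.float64(0.007674072401416604))
(array([ 0.47152855, -0.00931779,  0.23075717]), np.float64(0.005387786591649283))
```

View pics/ov.png

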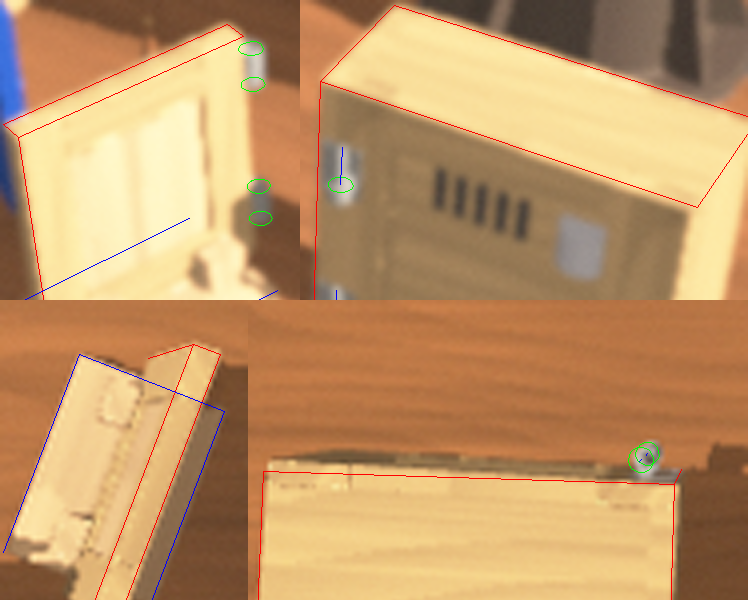

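The overlay agrees with both objects to about 1–2 px: door at (0.523,-0.241), yaw -110.7°, and cabinet at (0.475,0.1165), yaw -1°. Heights check to within 2–4 mm. The door's yaw already matches about 110° open, so I'll move over it now.

Request:
apply_moves:
  linear:
    - [0,0,-1]
    - [0,0,-1]
    - [0,0,-1]
    - [0,0,-1]
    - [1.5,-3.54,-0.2]
    - [1.5,-3.54,-0.2]
    - [1.5,-3.54,-0.2]
    - [1.5,-3.54,-0.2]
    - [1.5,-3.54,-0.2]
    - [1.5,-3.54,-0.2]
    - [1.5,-3.54,-0.2]
    - [1.5,-3.54,-0.2]
    - [1.5,-3.54,-0.2]
    - [1.5,-3.54,-0.2]
    - [1.5,-3.54,-0.2]
    - [1.5,-3.54,-0.2]
    - [1.5,-3.54,-0.2]
    - [1.5,-3.54,-0.2]
  twist: [8.55,8.55,8.55,8.55,0,0,0,0,0,0,0,0,0,0,0,0,0,0]
  jaw: 6

```text
clock: 2.35
position: [0.5241, -0.2415, 0.2991]
ee_rot: [-0.0, 0.984, -0.18, -0.0]
force: [0.5, -1.7, 0.2]
grip_width: 0.708
grasp_force: 0.0
```

Request:
apply_moves:
  linear:
    - [0,0,0]
    - [0,0,0]
  twist: [0,0]

```text
clock: 2.6
position: [0.523, -0.2426, 0.299]
ee_rot: [0.0, 0.984, -0.179, -0.0]
force: [-1.0, 1.0, -0.2]
grip_width: 0.702
grasp_force: 0.0
```

Request:
apply_moves:
  linear:
    - [0,0,2]
    - [0,0,2]
    - [0,0,2]
    - [0,0,2]
    - [0,0,2]
    - [0,0,1.5]
    - [0,0,1]
    - [0,0,0.6]
    - [0,0,0]
  twist: [0,0,0,0,0,0,0,0,0]

```text
clock: 3.72
position: [0.5234, -0.2426, 0.1682]
ee_rot: [-0.0, 0.984, -0.18, -0.0]
force: [-0.6, 0.2, 1.1]
grip_width: 0.704
grasp_force: 0.0
```

Request:
apply_moves:
  linear:
    - [0,0,0]
    - [0,0,0]
    - [0,0,0]
    - [0,0,0]
    - [0,0,0]
    - [0,0,0]
  twist: [0,0,0,0,0,0]
  jaw: 0.6
  force: 50

```text
clock: 4.47
position: [0.5238, -0.2426, 0.1688]
ee_rot: [0.0, 0.984, -0.18, 0.0]
force: [-0.1, 1.0, 6.3]
grip_width: 0.199
grasp_force: 50.0
```

Request:
apply_moves:
  linear:
    - [0,0,0]
    - [0,0,0]
    - [0,0,-0.4]
    - [0,0,-0.6]
    - [0,0,-0.8]
    - [0,0,-0.8]
    - [0,0,-0.8]
    - [0,0,-0.8]
    - [0,0,-0.8]
    - [0,0,-0.6]
    - [0,0,-0.4]
    - [0,0,0]
    - [0,0,0]
  twist: [0,0,0,0,0,0,0,0,0,0,0,0,0]
  force: 80

```text
clock: 6.1
position: [0.5233, -0.2425, 0.2281]
ee_rot: [-0.0, 0.984, -0.18, -0.0]
force: [-0.1, 0.2, -4.7]
grip_width: 0.2
grasp_force: 77.9
```

Run:
```python
from h import *
o=snap('b'); 
a=cv2.resize(o['scene']['frame'][130:260,200:440,::-1],None,fx=3.3,fy=3.3,interpolation=cv2.INTER_CUBIC)[:300,:790]
b=cv2.resize(o['top']['frame'][230:330,290:450,::-1],None,fx=3,fy=3,interpolation=cv2.INTER_CUBIC)
cv2.imwrite('pics/b.png',np.vstack([a,cv2.copyMakeBorder(b,0,0,0,790-b.shape[1],0)]))
```

```text
(no output)
```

View pics/b.png

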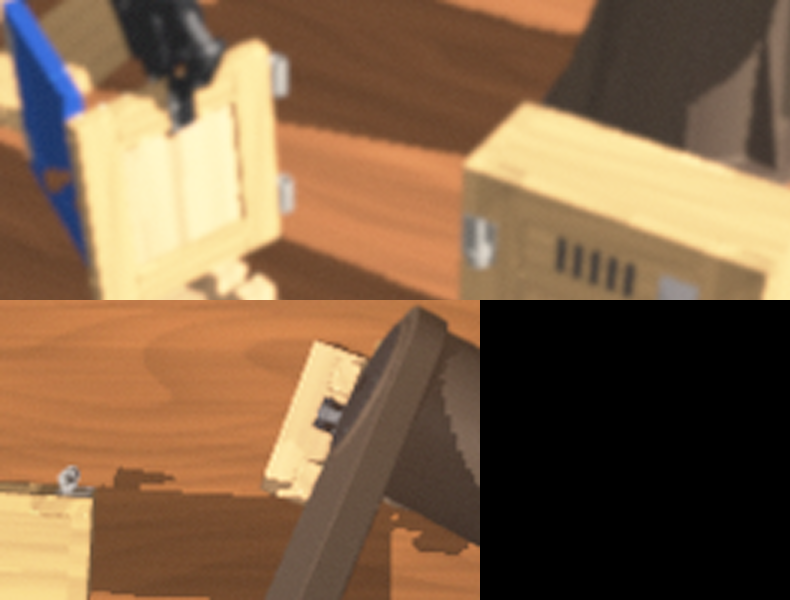

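The door hangs upright in the jaws, clear of the stand (inner face visible, knuckles at about (285,153)). The wrist reads about 4.9 N of load. I'll bring it in from the front side, 45 mm above the seat.

Request:
apply_moves:
  linear:
    - [0.13,-1,0]
    - [0.13,-2,0]
    - [0.13,-2.5,0]
    - [0.13,-2.5,0]
    - [0.13,-2.5,0]
    - [0.13,-2.5,0]
    - [0.13,-2.5,0]
    - [0.13,-2.2,0]
    - [0.13,-1.7,0]
    - [0.13,-1,0]
    - [0.11,-0.45,0]
    - [0,0,0]
    - [-0.64,-0.275,0]
    - [-0.64,-0.275,0]
    - [-0.64,-0.275,0]
    - [-0.64,-0.275,0]
    - [-0.64,-0.275,0]
    - [-0.64,-0.275,0]
    - [0,0,0]
    - [0,0,0]
  twist: [0,0,0,0,0,0,0,0,0,0,0,0,0,0,0,0,0,0,0,0]

```text
clock: 8.7
position: [0.5804, -0.0235, 0.2284]
ee_rot: [0.0, 0.984, -0.18, 0.0]
force: [-0.3, -0.0, -4.4]
grip_width: 0.198
grasp_force: 78.3
```

Run:
```python
from h import *
from cell import env
o=snap('c'); s=env.read_state(); t=s['position']; print(t,s['force'])
pd,pc=pickle.load(open('p.pkl','rb'))
d=np.array([.057,.219]); p=np.r_[pd[:2]+d,pd[2],t[2]-.153]
S=o['scene']; x0,y0=325,170
im=cv2.resize(S['frame'][y0:y0+75,x0:x0+75,::-1],None,fx=8,fy=8,interpolation=cv2.INTER_CUBIC)
for i in range(0,75,5):
    cv2.line(im,(i*8,0),(i*8,6),(0,0,255),1); cv2.line(im,(0,i*8),(6,i*8),(0,0,255),1)
    if i%10==0: cv2.putText(im,str(x0+i),(i*8,18),0,.38,(0,0,255),1); cv2.putText(im,str(y0+i),(8,i*8+4),0,.38,(0,0,255),1)
cv2.imwrite('pics/c.png',im)
print('knuckle mouths',proj(S,place(p,[(0,-102,z) for z in(20,50,140,170)])).round(1).tolist())
print('pins',proj(S,place(pc,[(12,-102,z) for z in(50,80,170,200)])).round(1).tolist())
```

```text
[ 0.58038545 -0.02363091  0.22827346] [-0.23951237 -0.14883517 -3.82018076]
knuckle mouths [[343.9, 228.0], [344.2, 219.3], [345.3, 191.6], [345.7, 181.8]]
pins [[343.3, 240.5], [343.6, 232.2], [344.6, 205.7], [345.0, 196.4]]
```

View pics/c.png

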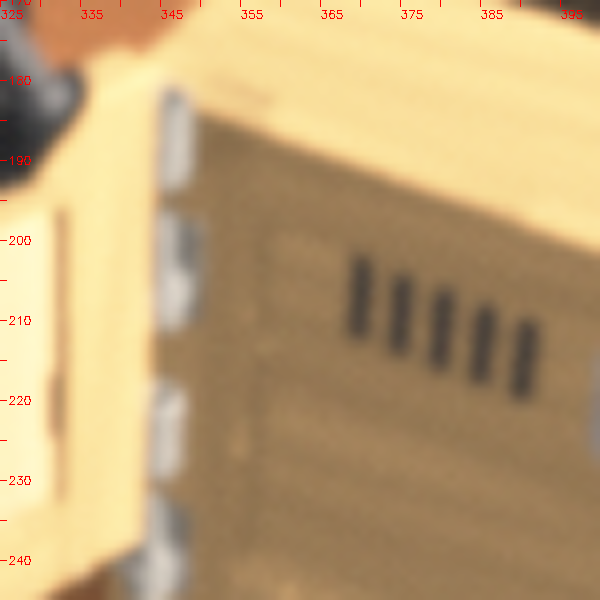

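The picture shows the knuckles right above their pins: upper knuckle at about (345.9,192) over the pin at (346,205), lower knuckle at about (344.6,228) over the pin at (345,240). Both match the prediction to about 0.5 px, so I'll lower in stages.

Request:
apply_moves:
  linear:
    - [0,0,0.4]
    - [0,0,0.5]
    - [0,0,0.4]
    - [0,0,0.3]
    - [0,0,0.2]
    - [0,0,0.2]
    - [0,0,0.1]
    - [0,0,0]
  twist: [0,0,0,0,0,0,0,0]

```text
clock: 9.8
position: [0.5802, -0.0235, 0.2073]
ee_rot: [-0.0, 0.984, -0.18, -0.0]
force: [-0.6, 0.8, -3.6]
grip_width: 0.2
grasp_force: 78.3
```

Request:
apply_moves:
  linear:
    - [0,0,0.1]
    - [0,0,0.1]
    - [0,0,0.1]
    - [0,0,0.1]
    - [0,0,0]
  twist: [0,0,0,0,0]

```text
clock: 10.42
position: [0.5801, -0.0235, 0.2032]
ee_rot: [0.0, 0.984, -0.18, -0.0]
force: [0.1, 0.5, -4.1]
grip_width: 0.198
grasp_force: 78.3
```

Request:
apply_moves:
  linear:
    - [0,0,0.15]
    - [0,0,0.15]
    - [0,0,0.15]
    - [0,0,0.15]
    - [0,0,0]
  twist: [0,0,0,0,0]

```text
clock: 11.05
position: [0.5801, -0.0235, 0.1971]
ee_rot: [0.0, 0.984, -0.18, -0.0]
force: [-0.3, 0.2, -3.6]
grip_width: 0.198
grasp_force: 78.3
```

Request:
apply_moves:
  linear:
    - [0,0,0.15]
    - [0,0,0.15]
    - [0,0,0.15]
    - [0,0,0.15]
    - [0,0,0.15]
    - [0,0,0]
  twist: [0,0,0,0,0,0]

```text
clock: 11.8
position: [0.5801, -0.0235, 0.1896]
ee_rot: [0.0, 0.984, -0.18, -0.0]
force: [0.5, -0.8, -3.5]
grip_width: 0.196
grasp_force: 78.3
```

Request:
apply_moves:
  linear:
    - [0,0,0.1]
    - [0,0,0.1]
    - [0,0,0.1]
    - [0,0,0.1]
    - [0,0,0]
  twist: [0,0,0,0,0]

```text
clock: 12.42
position: [0.5801, -0.0235, 0.1857]
ee_rot: [0.0, 0.984, -0.18, -0.0]
force: [-0.5, -0.2, -4.3]
grip_width: 0.198
grasp_force: 78.3
```

Request:
apply_moves:
  linear:
    - [0,0,0.1]
    - [0,0,0.1]
    - [0,0,0.05]
    - [0,0,0]
  twist: [0,0,0,0]

```text
clock: 12.92
position: [0.5803, -0.0235, 0.1835]
ee_rot: [-0.0, 0.984, -0.18, 0.0]
force: [0.7, -1.2, -0.7]
grip_width: 0.201
grasp_force: 78.9
```

Contact is starting at the expected height, so I'll press lightly to seat it, then look.

Request:
apply_moves:
  linear:
    - [0,0,0.03]
    - [0,0,0.03]
    - [0,0,0]
  twist: [0,0,0]

```text
clock: 13.3
position: [0.5805, -0.0235, 0.1831]
ee_rot: [-0.0, 0.984, -0.18, 0.0]
force: [-0.7, -0.7, 6.5]
grip_width: 0.201
grasp_force: 79.7
```

Run:
```python
from h import *
o=snap('d'); x0,y0=315,180
im=cv2.resize(o['scene']['frame'][y0:y0+75,x0:x0+75,::-1],None,fx=8,fy=8,interpolation=cv2.INTER_CUBIC)
for i in range(0,75,10):
    cv2.putText(im,str(x0+i),(i*8,12),0,.38,(0,0,255),1); cv2.putText(im,str(y0+i),(0,i*8+4),0,.38,(0,0,255),1)
cv2.imwrite('pics/d.png',im)
```

```text
(no output)
```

View pics/d.png

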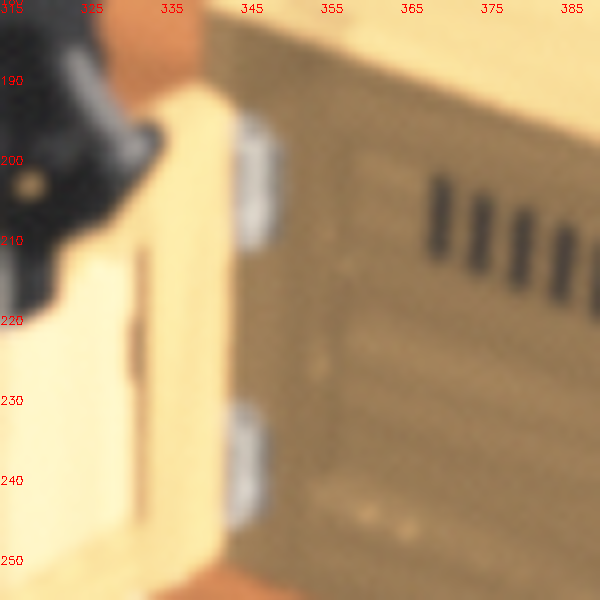

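Both knuckles sit flush on their shoulders, reaching down to (346,211) and (344,246) with no gap. The door is seated, so I'll release, rise, shut the fingers and go round to the outer face.

Request:
apply_moves:
  linear:
    - [0,0,-0.03]
    - [0,0,0]
    - [0,0,0]
    - [0,0,0]
    - [0,0,-0.5]
    - [0,0,-1]
    - [0,0,-1.5]
    - [0,0,-1.5]
    - [0,0,-1.5]
  twist: [0,0,0,0,0,0,0,0,0]
  jaw: 4

```text
clock: 14.52
position: [0.5804, -0.0235, 0.2445]
ee_rot: [-0.0, 0.984, -0.18, 0.0]
force: [-0.2, -0.7, 0.2]
grip_width: 0.47
grasp_force: 0.0
```

Request:
apply_moves:
  linear:
    - [0,0,-1]
    - [0,0,0]
    - [0,0,0]
    - [0.5,0.8,0]
    - [0.5,0.8,0]
    - [0.5,0.8,0]
    - [0.5,0.8,0]
    - [0.5,0.8,0]
    - [0,0,0]
    - [0,0,1.2]
    - [0,0,1.2]
    - [0,0,1.2]
    - [0,0,1.2]
    - [0,0,1]
    - [0,-0.5,0]
    - [0,-0.5,0]
    - [0,0,0]
  twist: [0,0,0,0,0,0,0,0,0,0,0,0,0,0,0,0,0]
  jaw: 0

```text
clock: 16.65
position: [0.5935, -0.06, 0.1955]
ee_rot: [-0.0, 0.984, -0.179, 0.0]
force: [-0.3, 0.8, 0.1]
grip_width: 0.003
grasp_force: 0.0
```

Run:
```python
from h import *
o=snap('e'); cv2.imwrite('pics/e.png',np.vstack([o['scene']['frame'][130:330,180:460,::-1],o['top']['frame'][170:370,210:490,::-1]]).repeat(1,0))
```

```text
(no output)
```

View pics/e.png

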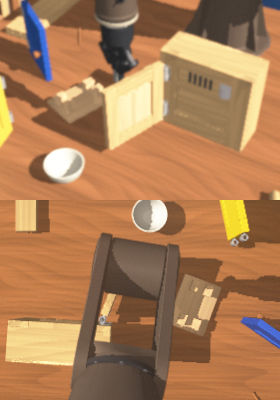

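The door stands hung and open (top rail from (110,90) to (160,68) in the composite), with the shut fingers behind its outer face. Now I'll sweep it shut.

Request:
apply_moves:
  linear:
    - [0.1,-0.56,0]
    - [0.1,-0.56,0]
    - [0.2,-1.12,0]
    - [0.2,-1.12,0]
    - [0.2,-1.12,0]
    - [0.2,-1.12,0]
    - [0.2,-1.12,0]
    - [0.2,-1.12,0]
    - [0.2,-1.12,0]
    - [0.2,-1.12,0]
    - [0.2,-1.12,0]
    - [0.2,-1.12,0]
    - [0.2,-1.12,0]
    - [0,0,0]
  twist: [-2.5,-2.5,-5,-5,-5,-5,-5,-5,-5,-5,-5,-5,-5,0]

```text
clock: 18.5
position: [0.6002, 0.0707, 0.195]
ee_rot: [-0.0, 0.941, 0.337, -0.0]
force: [0.5, 0.0, -0.1]
grip_width: 0.003
grasp_force: 0.0
```

Run:
```python
from h import *
o=snap('f'); cv2.imwrite('pics/f.png',np.vstack([o['scene']['frame'][130:330,250:530,::-1],o['top']['frame'][170:370,160:440,::-1]]))
from cell import env; s=env.read_state(); t=s['position'];q=s['ee_rot']; th=np.radians(np.degrees(2*np.arctan2(q[2],q[1])))
v=np.array(t[:2])-[.4852,.0142]; x=[np.cos(th),np.sin(th)]; y=[np.sin(th),-np.cos(th)]
print(np.degrees(th)-90, v@x, v@y, s['force'])
```

```text
-50.74347378442667 0.12456699363027798 0.029797825527312718 [-0.03841071 -1.0114915  -0.23016009]
```

View pics/f.png

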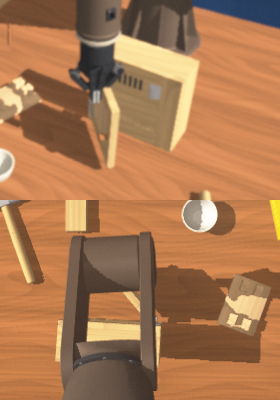

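The door follows the fingers and is at about 50° open. On to shut, slowing towards the end.

Request:
apply_moves:
  linear:
    - [0.2,-1.12,0]
    - [0.2,-1.12,0]
    - [0.2,-1.12,0]
    - [0.2,-1.12,0]
    - [0.2,-1.12,0]
    - [0.2,-1.12,0]
    - [0.2,-1.12,0]
    - [0.16,-0.9,0]
    - [0.1,-0.56,0]
    - [0.08,-0.45,0]
    - [0.08,-0.45,0]
    - [0.08,-0.45,0]
    - [0.04,-0.22,0]
    - [0,0,0]
  twist: [-5,-5,-5,-5,-5,-5,-5,-4,-2.5,-2,-2,-2,-1,0]

```text
clock: 20.35
position: [0.5168, 0.1369, 0.195]
ee_rot: [0.0, 0.72, 0.694, 0.0]
force: [-0.0, -1.0, 0.2]
grip_width: 0.001
grasp_force: 0.0
```

Request:
apply_moves:
  linear:
    - [0,-0.15,0]
    - [0,-0.15,0]
    - [0,0,0]
  twist: [0,0,0]

```text
clock: 20.72
position: [0.5138, 0.1369, 0.195]
ee_rot: [-0.0, 0.721, 0.693, -0.0]
force: [0.1, 0.7, 0.3]
grip_width: 0.001
grasp_force: 0.1
```

Request:
apply_moves:
  linear:
    - [0,-0.1,0]
    - [0,-0.1,0]
    - [0,-0.1,0]
    - [0,-0.1,0]
    - [0,0,0]
  twist: [0,0,0,0,0]

```text
clock: 21.35
position: [0.513, 0.137, 0.1954]
ee_rot: [0.002, 0.72, 0.694, 0.002]
force: [17.3, -4.5, -13.1]
grip_width: 0.003
grasp_force: 9.2
```

Request:
apply_moves:
  linear:
    - [0,-0.1,0]
    - [0,-0.1,0]
    - [0,0,0]
  twist: [0,0,0]

```text
clock: 21.72
position: [0.5128, 0.137, 0.1958]
ee_rot: [0.003, 0.72, 0.694, 0.003]
force: [28.2, -7.1, -16.7]
grip_width: 0.002
grasp_force: 14.1
```

Firm contact. I'll back straight off, rise clear and look.

Request:
apply_moves:
  linear:
    - [0,0.3,0]
    - [0,0.5,0]
    - [0,0.8,0]
    - [0,1,0]
    - [0,1,0]
    - [0,0,-2]
    - [0,0,-3]
    - [0,0,-3]
    - [0,3,-3]
    - [0,4,-1]
    - [4,4,0]
    - [5,4,0]
    - [5,3,0]
    - [5,0,0]
    - [4,0,0]
    - [0,0,0]
  twist: [0,0,0,0,0,0,0,0,0,0,0,0,0,0,0,0]

```text
clock: 23.72
position: [0.7311, 0.3609, 0.3137]
ee_rot: [-0.0, 0.719, 0.695, -0.0]
force: [0.4, -0.3, -0.4]
grip_width: -0.001
grasp_force: 0.0
```

Run:
```python
from h import *
o=snap('g'); 
a=cv2.resize(o['scene']['frame'][150:300,320:470,::-1],None,fx=4,fy=4,interpolation=cv2.INTER_CUBIC)[:600,:]
b=o['top']['frame'][120:360,150:350,::-1]
cv2.imwrite('pics/g.png',np.hstack([a,cv2.copyMakeBorder(b,0,360,0,0,0)]))
```

```text
(no output)
```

View pics/g.png

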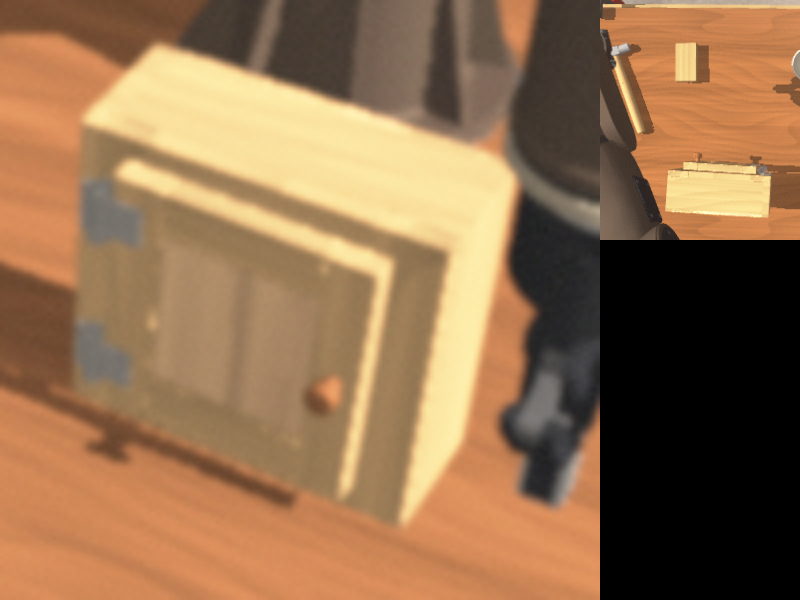

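The door is shut flat on the cabinet front, knob outward at (325,392) in the crop, with the fingers clear. One numeric check of the closing angle, and that the neighbours haven't moved.

Run:
```python
from h import *
o=pickle.load(open('g.pkl','rb'));a=pickle.load(open('a.pkl','rb'));S=o['scene']; _,pc=pickle.load(open('p.pkl','rb'))
P=place(pc,[(12,-102,0)])[0]
for d in(0,2,4,6):
    y=pc[2]-np.radians(d); k=np.array([-np.sin(y),np.cos(y)])*.102
    print(d,proj(S,place([P[0]+k[0],P[1]+k[1],y,.03],[(9,-90,190),(9,90,190),(-9,90,190),(9,90,0)])).round(1).tolist())
print('seen (348.8,195) (413.8,218.8) (417.8,214.5) (405,273.5)')
for n,(x,y,w,h) in {'scene offcut':(345,335,52,55),'scene hammer':(432,318,52,112),'scene tub':(220,275,50,40),'top offcut':(222,160,36,45),'top tub':(338,162,42,42)}.items():
    c=n.split()[0]; print(n,np.abs(o[c]['frame'][y:y+h,x:x+w].astype(int)-a[c]['frame'][y:y+h,x:x+w]).mean().round(2))
```

```text
0 [[347.8, 193.3], [415.5, 216.6], [418.5, 212.4], [406.5, 273.3]]
2 [[347.6, 193.3], [414.2, 218.1], [417.5, 214.0], [405.3, 274.9]]
4 [[347.4, 193.4], [412.8, 219.5], [416.4, 215.5], [404.0, 276.4]]
6 [[347.2, 193.4], [411.3, 221.0], [415.1, 217.0], [402.6, 277.9]]
seen (348.8,195) (413.8,218.8) (417.8,214.5) (405,273.5)
scene offcut 2.4
scene hammer 2.52
scene tub 24.21
top offcut 14.33
top tub 18.01
```

Run:
```python
from h import *
o=pickle.load(open('g.pkl','rb'));a=pickle.load(open('a.pkl','rb'));_,pc=pickle.load(open('p.pkl','rb'))
for c,(x,y,w,h) in {'scene':(220,275,50,40),'top':(338,162,42,42)}.items():
    for q in(a,o):
        f=q[c]['frame'][y:y+h,x:x+w].astype(int); m=(f[...,0]-f[...,2]<40)&(f.sum(2)>330); Y,X=np.nonzero(m); print(c,'tub',X.mean().round(1),Y.mean().round(1),m.sum())
    t=cv2.matchTemplate(cv2.Canny(o[c]['frame'],60,150)[y-6:y+h+6,x-6:x+w+6],cv2.Canny(a[c]['frame'],60,150)[y:y+h,x:x+w],cv2.TM_CCOEFF_NORMED); print(cv2.minMaxLoc(t)[1::2])
# bright outer boundary of door top in scene and top: gradient along normal
def edge(c,A,B,z,half=5):
    C=o[c]; g=cv2.cvtColor(C['frame'],cv2.COLOR_RGB2GRAY).astype(np.float32)
    p,q=proj(C,[A,B]); u=(q-p)/np.linalg.norm(q-p); n=np.array([-u[1],u[0]]); pts=[]
    for s in np.linspace(.12,.88,40):
        k=np.arange(-half,half+.01,.25); L=p+s*(q-p)+k[:,None]*n
        v=cv2.remap(g,L[:,0].astype(np.float32)[None],L[:,1].astype(np.float32)[None],cv2.INTER_LINEAR)[0]
        d=np.abs(np.gradient(cv2.GaussianBlur(v[None],(9,1),0)[0])); pts.append(L[d.argmax()])
    W=onz(C,pts,z)[:,:2]; 
    for _ in range(3):
        k=np.polyfit(W[:,1],W[:,0],1); r=W[:,0]-np.polyval(k,W[:,1]); W=W[np.abs(r)<max(.002,1.5*np.median(abs(r)))]
    return -np.degrees(np.arctan(k[0])).round(2),np.polyval(k,pc[1]).round(4),len(W),r.std().round(4)
for c in('top','scene'):
    cf=place(pc,[(0,-125,235),(0,125,235)]); print(c,'cab front',edge(c,*cf,cf[0,2],4))
    do=place(pc,[(21,-90,220),(21,90,220)]); print(c,'door outer',edge(c,*do,.22,4))
```

```text
scene tub 23.2 19.7 1037
scene tub 23.6 19.5 1071
(0.6197925209999084, (6, 6))
top tub 21.4 22.0 924
top tub 21.4 21.8 939
(0.6776741147041321, (6, 6))
top cab front (np.float64(-1.66), np.float64(0.4791), 29, np.float64(0.0011))
top door outer (np.float64(-3.07), np.float64(0.4993), 40, np.float64(0.0006))
scene cab front (np.float64(-2.68), np.float64(0.4779), 40, np.float64(0.0006))
scene door outer (np.float64(-3.58), np.float64(0.5005), 32, np.float64(0.0004))
```

The neighbours are unmoved, but the door still looks about 1° ajar; the gripper linkage may have met something first. I'll press once more near the free edge, with the fingers turned 90° (slimmer) and a bit higher.

Request:
apply_moves:
  linear:
    - [0,0,0]
    - [0,0,0]
    - [0,0,0]
    - [0,0,0]
    - [0,0,0]
    - [0,0,0]
    - [0,0,0]
    - [0,0,0]
    - [0,0,0]
    - [3,-3,0]
    - [4,-4,0]
    - [4,-4,0]
    - [4,-3,0]
    - [3,-2.2,0]
    - [2,-2,0]
    - [0,0,0]
  twist: [-10,-10,-10,-10,-10,-10,-10,-10,-10,0,0,0,0,0,0,0]

```text
clock: 25.82
position: [0.5236, 0.1812, 0.3158]
ee_rot: [0.0, 0.02, 1.0, -0.0]
force: [0.4, 0.1, -0.0]
grip_width: -0.002
grasp_force: 0.0
```

Request:
apply_moves:
  linear:
    - [0,0,2]
    - [0,0,2.5]
    - [0,0,2.5]
    - [0,0,2]
    - [0,0,1.7]
    - [0.3,0,0]
    - [0.3,0,0]
    - [0.3,0,0]
    - [0.1,0,0]
    - [0.1,0,0]
    - [0,0,0]
  twist: [0,0,0,0,0,0,0,0,0,0,0]

```text
clock: 27.2
position: [0.5137, 0.1839, 0.2082]
ee_rot: [0.0, 0.019, 1.0, 0.0]
force: [-0.6, 0.6, -0.2]
grip_width: 0.0
grasp_force: 0.0
```

Request:
apply_moves:
  linear:
    - [0.1,0,0]
    - [0.1,0,0]
    - [0.1,0,0]
    - [0.1,0,0]
    - [0,0,0]
  twist: [0,0,0,0,0]

```text
clock: 27.82
position: [0.512, 0.1839, 0.2083]
ee_rot: [0.002, 0.019, 1.0, 0.0]
force: [14.6, -2.6, -9.2]
grip_width: 0.004
grasp_force: 7.2
```

Request:
apply_moves:
  linear:
    - [0.1,0,0]
    - [0.1,0,0]
    - [0,0,0]
  twist: [0,0,0]

```text
clock: 28.2
position: [0.5118, 0.184, 0.2085]
ee_rot: [0.004, 0.019, 1.0, 0.0]
force: [25.1, -4.6, -14.7]
grip_width: -0.002
grasp_force: 12.4
```

The same hard stop showed up with a different contact, slimmer fingers and a longer lever, so the door is against the cabinet. Backing off clear.

Request:
apply_moves:
  linear:
    - [-0.3,0,0]
    - [-0.5,0,0]
    - [-0.8,0,0]
    - [-1,0,0]
    - [-1,0,0]
    - [0,0,-2]
    - [0,0,-3]
    - [0,0,-3]
    - [0,0,-3]
    - [-2,3,0]
    - [-2,4,0]
    - [-2,4,0]
    - [0,0,0]
    - [0,0,0]
  twist: [0,0,0,0,0,0,0,0,0,0,0,0,0,0]

```text
clock: 29.95
position: [0.6077, 0.29, 0.3175]
ee_rot: [-0.0, 0.019, 1.0, -0.0]
force: [-0.8, -0.5, 0.8]
grip_width: 0.0
grasp_force: 0.0
```

Run:
```python
from h import *
o=snap('z'); g=pickle.load(open('g.pkl','rb'))
print(np.abs(o['scene']['frame'][185:280,338:425].astype(int)-g['scene']['frame'][185:280,338:425]).mean())
from cell import env; print(env.read_state()['force']); print(env.sign_off())
```

```text
2.374188344424279
[ 0.12114608 -0.32883882 -0.34739604]
the job is handed in; nothing more can be done
None
```

The door is hung with both knuckles seated on their pins, and it is pushed shut to a hard stop and released; I handed the job in at about 30 s with no verdict returned. Images put the door about 1° off the cabinet front (near measurement error), the tub matched its starting position, the offcut and hammer looked unchanged, and I viewed 11 pictures against the limit of 10.

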